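# Put the grain-test kit away in its matching cradles

## Robot

A 6-joint arm with a two-finger parallel gripper is mounted at the origin on the work surface. World frame = base frame: x ahead of the robot, y to its left, z up, the work surface at z = 0. Lengths are in mm, angles in degrees, forces in N, time in s.
With the tool pointing down it reaches from about 350 to 925 mm from the base axis. Payload 6.4 kg.
Tool frame: the origin (TCP) lies at the very end of the fingers, on their centre line; the grasp point (between the pads) lies 19 mm behind it; z points along the fingers, x is the direction in which the jaws open and shut, and the axes are right-handed (so a half turn about z gives the same grasp; the last joint's range is limited). The gripper opens to 85 mm and grips with 20 to 120 N. Pads are 22 mm wide; open, the fingers measure 114 mm over their backs; the gripper's body (76 mm by 85 mm) begins 54 mm behind the grasp point. The pads swing forward as they close: fully open they stand 13 mm farther back than shut.
Start: joints at [-84.861, 14.043, 89.255, -0, 76.702, -9.975], TCP at [169.493, -627.524, 231.29] pointing down, gripper open.
Joint ranges: [-179.41, 179.41], [-58.25, 129.5], [7.25, 145.43], [-54.29, 234.29], [11.92, 165.04], [-157.13, 157.13]. Speed limits (degrees/s): [147.25, 147.25, 180, 180, 180, 180].

## Interface

Orientations are given as a 3x3 rotation matrix whose columns are the frame's x, y, z axes.
In Python, from cell import r gives the robot as it stands. Calls block until the motion is done:
- r.reach(position, orientation): joint-space move of the TCP to a pose.
- r.servo_line(position, orientation=None, speed=150, contact_N=None): straight line of the TCP; orientation=None keeps the orientation; speed is the mean speed in mm/s. With contact_N (N) it stops when the force on the tool has changed by that much, and returns True; else False.
- r.move_j(angles): joint-space move.
- r.grip(opening, grasp_force=None): finger opening in mm; grasp_force is the grip in N (None keeps the last); returns when the fingers have stopped.
- r.sleep(seconds).
- r.ik(position, orientation): joint angles nearest the present ones, or None.
- r.get_obs(): the state.
- r.read_camera(name): name is "side" or "top" or "wrist"; returns (picture, depth): 420x560x3 uint8, red, green, blue; 420x560 float32, mm along the optical axis (not along the pixel's ray), 0 where there is no reading.
- r.calibration(name): a dict with "fx", "fy", "cx", "cy" (pixels), "k1" (the pictures are not rectified: a ray, as slopes to the right and down, at radius r is drawn at 1 + k1 r^2 times it, then the intrinsics apply), "rvec" (rotation vector, rad) and "tvec" (3), from world to camera coordinates, as OpenCV has them. Camera axes: x right, y down, z forward; pixel columns grow to the right and rows downward; lengths in mm; the calibration is good to about 2 mm. A picture is of the moment at which its call begins: read the wrist's pose just before it. calibration takes no time and is no camera call; for the wrist camera it gives the pose at the moment of the call.
A pose or a line that the arm cannot do raises r.PlanningError and nothing moves.
- r.finish_job(): hands the job in, once; it reports no verdict.
The state is a dict: "clock": time; "joint_pos": joint angles; "joint_vel": joint speeds; "effort": joint torques, N m; "ee_pos": TCP position; "tcp_rot": TCP orientation; "force": force on the tool from outside, world axes, zero at the start; "torque": the same for the moment, N m; "finger_gap": finger opening in mm.
Only numpy, scipy, OpenCV 4.12 (cv2) and the standard library are available. Lean on these libraries where they do the work, as an engineer would, in place of code of your own. Each camera call takes 0.05 s, during which the arm holds its last target.

## Task

The grain test is finished: put away the four loose pieces of the kit, two brass weights and two open steel sample cups, each into the wooden cradle whose recess has its shape and size (large round, small round, square, oblong). Each piece must stand upright, sitting flat on the felt inside its recess, and all four must be left there released and at rest.

Things in the scene. Friction and masses are not known exactly. Their poses are not given: they have to be found in the camera images.
- weight_large: Large brass weight, loose: an upright cylinder 46 mm in diameter and 44 high with a small knob (24 wide) on top, 64 high in all, about 0.6 kg. Origin: centre of its underside; z up along its axis. It starts upright on the desk; the eight kit pieces and cradles are mixed in random places, with a few small loose bystanders (vial, stopper, eraser, all under 40 high) between them.
- weight_small: Small brass weight, loose: an upright cylinder 30 mm in diameter and 44 high with a small knob (18 wide) on top, 64 high in all, about 0.26 kg. Origin: centre of its underside; z up along its axis. It starts upright on the desk.
- cup_square: Square open-topped steel sample cup, loose: 44 x 44 mm outside, 50 high, walls 3 thick, about 0.23 kg. Origin: centre of its underside; z up, x and y along its sides. It starts upright on the desk, turned anyhow.
- cup_oblong: Oblong open-topped steel sample cup, loose: 90 mm long (its x axis), 34 wide (its y axis), 50 high (z up), walls 3 thick, about 0.32 kg. Origin: centre of its underside. It starts upright on the desk, turned anyhow.
- cradle_large: Fixed cradle of light wood, a flat block 84 x 84 mm in plan and 14 high with one round recess, 8 deep with a dark felt floor 6 above the desk; recess 62 in diameter, for the large weight. It is 8 wider than its piece on every side. Origin: centre of the block's underside, on the desk; z up, x and y along the block's sides.
- cradle_small: Fixed cradle of light wood, a flat block 68 x 68 mm in plan and 14 high with one round recess, 8 deep with a dark felt floor 6 above the desk; recess 46 in diameter, for the small weight. It is 8 wider than its piece on every side. Origin: centre of the block's underside, on the desk; z up, x and y along the block's sides.
- cradle_square: Fixed cradle of light wood, a flat block 82 x 82 mm in plan and 14 high with one square recess, 8 deep with a dark felt floor 6 above the desk; recess 60 x 60, sides along x and y, for the square cup. It is 8 wider than its piece on every side. Origin: centre of the block's underside, on the desk; z up, x and y along the block's sides.
- cradle_oblong: Fixed cradle of light wood, a flat block 126 (x) x 70 (y) mm in plan and 14 high with one oblong recess, 8 deep with a dark felt floor 6 above the desk; recess 106 long along x and 50 wide along y, for the oblong cup (either way round). It is 8 wider than its piece on every side. Origin: centre of the block's underside, on the desk; z up, x and y along the block's sides.
Things that resemble listed ones, but are neither listed nor needed, are in the scene too. What is shaped like the weight_small but blue is not meant. What is shaped like the weight_large but purple or turquoise is not meant.

How it is judged:
By the outcome, as a careful person would: the job done as asked, in the order asked, and still so for the second after the job is handed in, with the robot touching nothing.
It also fails if it takes over 128 s, if anything falls off the work surface, if the arm or the gripper's body presses on something with over 40 N, if the wrist force passes 120 N, or if a joint passes its speed limit or range.

## Working session

There is one attempt and no reset: what is moved stays moved. The work goes in short steps, each a Python script; the robot and the scene stay as the last script left them, time stands still between calls to the robot, and variables do not carry over. Pictures are saved under pics/ and viewed, and the job is handed in when it is done.

```bash
ls; mkdir -p pics; python3 - <<'E'
from cell import r
import cv2,numpy as np
o=r.get_obs();print(o['clock'],o['ee_pos'],o['finger_gap'])
for n in("top","side","wrist"):
    c=r.calibration(n);print(n,c)
    p,d=r.read_camera(n)
    cv2.imwrite(f"pics/{n}0.png",p[:,:,::-1]);np.savez(f"{n}0.npz",p=p,d=d,**{k:np.array(v) for k,v in c.items()})
E
```

```text
pics
0.0 [ 169.43276465 -626.93733916  230.15050413] 85.37819552834823
top {'fx': 509.9687900498867, 'fy': 509.9687900498867, 'cx': 277.73108921506076, 'cy': 219.11055452103452, 'k1': -0.05243242232540676, 'rvec': array([ 2.18197458, -2.18152976,  0.10793948]), 'tvec': array([ -26.28369118,  531.33607566, 1102.23508951])}
side {'fx': 386.8066184549104, 'fy': 386.8066184549104, 'cx': 277.6711386905464, 'cy': 212.10268587730025, 'k1': -0.041878708327256806, 'rvec': array([ 2.06245701, -0.54235387,  0.3044798 ]), 'tvec': array([-490.28634046,  180.09120776,  567.2518527 ])}
wrist {'fx': 299.5133756756768, 'fy': 299.5133756756768, 'cx': 278.9438942544064, 'cy': 210.5716558673236, 'k1': -0.029507109444283204, 'rvec': array([-2.28272546,  1.74633562,  0.28387198]), 'tvec': array([-648.8476179 ,  -41.58249973,  379.66193194])}
```

View pics/top0.png

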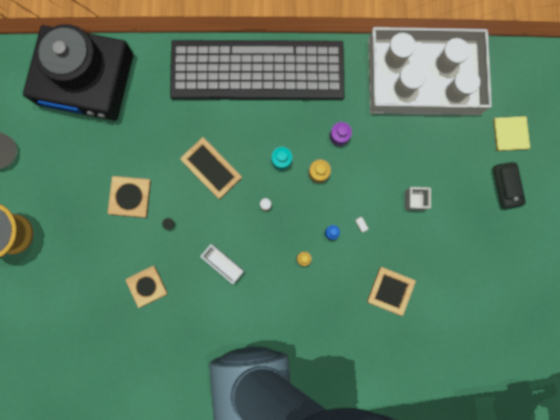

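View pics/side0.png

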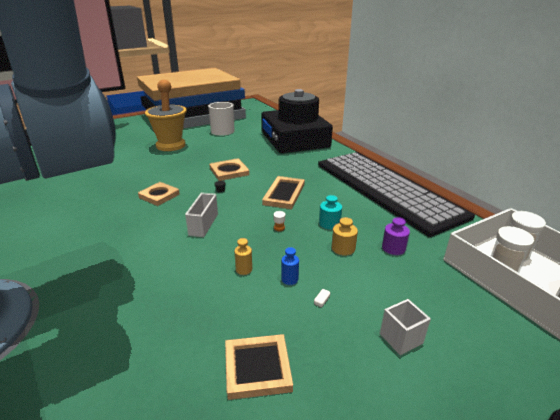

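The top view shows four cradles: round at (129,197), round at (146,287), oblong at (211,167) and square at (392,291). The cups are at (419,198) (square) and (222,264) (oblong).
- **weight_large:** the candidates are (320,170) brass, (341,132) purple and (282,157) turquoise. The brass one fits.
- **weight_small:** the candidates are (304,259) brass and (332,232) blue. The brass one fits.

I'll confirm this in a crop and measure.

```bash
cat > h.py <<'E'
import numpy as np,cv2
def load(f):
    z=np.load(f); return z['p'],z['d'],{k:z[k] for k in('fx','fy','cx','cy','k1','rvec','tvec')}
def und(c,uv):
    K=np.array([[c['fx'],0,c['cx']],[0,c['fy'],c['cy']],[0,0,1]],float)
    return cv2.undistortPoints(np.asarray(uv,np.float64).reshape(-1,1,2),K,np.array([float(c['k1']),0,0,0])).reshape(-1,2)
def onplane(c,uv,z):
    R=cv2.Rodrigues(np.asarray(c['rvec'],float))[0];t=np.asarray(c['tvec'],float)
    s=und(c,uv);d=np.c_[s,np.ones(len(s))]@R;o=-R.T@t
    return o+d*((z-o[2])/d[:,2])[:,None]
def cloud(c,d):
    h,w=d.shape;u,v=np.meshgrid(np.arange(w),np.arange(h))
    s=und(c,np.c_[u.ravel(),v.ravel()]);P=np.c_[s,np.ones(len(s))]*d.reshape(-1,1)
    R=cv2.Rodrigues(np.asarray(c['rvec'],float))[0]
    return ((P-np.asarray(c['tvec'],float))@R).reshape(h,w,3)
def recess(c,p,box,z=14,thr=60):
    x0,y0,x1,y1=box;m=(p[y0:y1,x0:x1].max(2)<thr).astype(np.uint8)
    cs=cv2.findContours(m,cv2.RETR_EXTERNAL,cv2.CHAIN_APPROX_NONE)[0]
    k=max(cs,key=cv2.contourArea).reshape(-1,2)+[x0,y0]
    return onplane(c,k,z)[:,:2]
E
python3 - <<'E'
from h import *
p,d,c=load('top0.npz');C=cloud(c,d)
cv2.imwrite('pics/crop0.png',cv2.resize(p[110:320,100:450,::-1],None,fx=2.28,fy=2.28,interpolation=cv2.INTER_CUBIC))
hsv=cv2.cvtColor(p,cv2.COLOR_RGB2HSV)
print('desk z',np.median(C[200:320,200:400,2]))
def show(n,m,zs):
    q=C[m];
    for lo,hi in zs:
        s=q[(q[:,2]>lo)&(q[:,2]<hi)]
        if len(s)>4:
            b=cv2.minAreaRect(s[:,:2].astype(np.float32));print(n,lo,hi,len(s),np.round(b[0],1),np.round(b[1],1),round(b[2],1),'zmed',np.median(s[:,2]).round(1))
def roi(b):
    m=np.zeros(d.shape,bool);m[b[1]:b[3],b[0]:b[2]]=1;return m
for n,b in dict(WL=(305,155,336,187),WS=(293,247,316,270),purple=(328,118,354,148),turq=(268,142,295,172),blue=(324,222,342,242)).items():
    show(n,roi(b),[(36,50),(56,72)])
for n,b in dict(CS=(403,183,435,214),CO=(195,238,250,290)).items(): show(n,roi(b),[(44,56)])
for n,b in dict(cL=(102,170,157,223),cS=(122,262,172,312),cO=(176,133,246,203),cQ=(362,262,420,320)).items():
    show(n,roi(b),[(10.5,18),(3,9)])
    x0,y0,x1,y1=b
    # wood mask outer
    w=((hsv[...,0]<25)&(hsv[...,1]>60)&(hsv[...,2]>110)&roi(b)).astype(np.uint8)
    k=max(cv2.findContours(w,cv2.RETR_EXTERNAL,cv2.CHAIN_APPROX_NONE)[0],key=cv2.contourArea).reshape(-1,2)
    r_=cv2.minAreaRect(onplane(c,k,14)[:,:2].astype(np.float32));print(n,'wood',np.round(r_[0],1),np.round(r_[1],1),round(r_[2],1))
    q=recess(c,p,b);r_=cv2.minAreaRect(q.astype(np.float32));print(n,'recess',np.round(r_[0],1),np.round(r_[1],1),round(r_[2],1))
E
```

```text
desk z 0.24119865062368506
WL 36 50 249 [ 637.9 -116.9] [44.4 43.9] 3.6 zmed 44.6
WL 56 72 93 [ 637.6 -118. ] [22.1 22.1] 63.5 zmed 62.8
WS 36 50 92 [444.4 -81.6] [28.2 28. ] 90.0 zmed 44.8
WS 56 72 56 [444.2 -81.5] [16.9 14.8] 89.8 zmed 63.1
purple 36 50 249 [ 723.  -166.1] [43.8 45.6] 46.5 zmed 44.8
purple 56 72 97 [ 722.9 -165.6] [22.4 21.6] 83.7 zmed 62.7
turq 36 50 245 [666.4 -33.8] [44.3 44.7] 70.2 zmed 44.5
turq 56 72 96 [666.2 -33.5] [23.  21.3] 50.8 zmed 63.2
blue 36 50 93 [ 501.6 -144.5] [28.8 26.2] 89.2 zmed 44.5
blue 56 72 53 [ 501.5 -144.3] [15.4 15.3] 89.3 zmed 64.0
CS 44 56 120 [ 576.8 -336.7] [45.6 44.7] 87.3 zmed 49.3
CO 44 56 177 [432.7  95.4] [90.4 34.4] 50.3 zmed 50.0
cL 10.5 18 796 [582.8 307.6] [87.2 84.7] 85.3 zmed 14.2
cL 3 9 659 [586.  309.8] [120.1 123.6] 1.3 zmed 5.9
cL wood [582.8 307.2] [86.5 85.1] 85.0
cL recess [583.9 307.8] [49.8 47.3] 1.4
cS 10.5 18 616 [384.3 264.6] [68.3 69.6] 26.6 zmed 14.3
cS 3 9 461 [383.3 265.4] [108.6 110.1] 1.1 zmed 5.4
cS wood [383.3 263.9] [69.1 70.4] 26.1
cS recess [383.9 265.2] [35.1 33.2] 1.0
cO 10.5 18 698 [648.2 125.8] [127.4  70.3] 44.2 zmed 13.9
cO 3 9 1149 [650.8 127.2] [158.  158.9] 89.8 zmed 5.7
cO wood [648.1 124.3] [127.6  70. ] 44.9
cO recess [648.7 124.8] [93.7 38.3] 45.1
cQ 10.5 18 636 [ 373.7 -277.9] [83.7 82.5] 68.4 zmed 13.6
cQ 3 9 763 [ 373.6 -277.9] [128.2 126.7] 89.6 zmed 5.8
cQ wood [ 372.9 -276.6] [83.2 82.2] 68.2
cQ recess [ 373.  -276.9] [50.  49.7] 68.1
```

View pics/crop0.png

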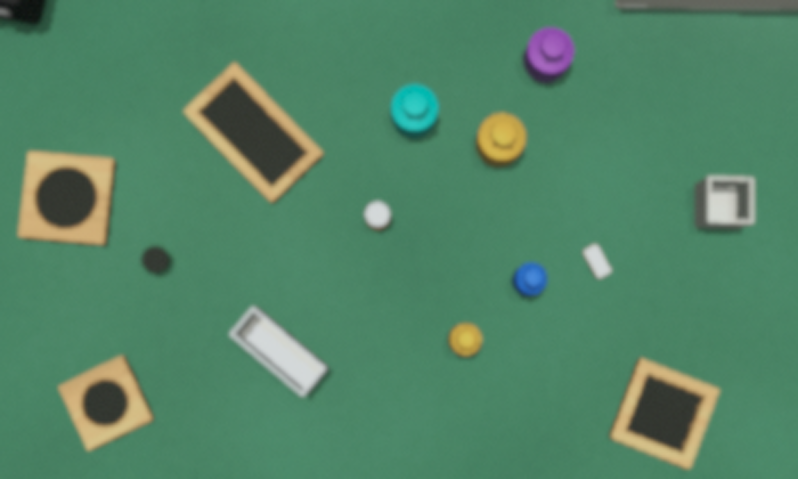

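The crop confirms yellow brass at (320,170) as weight_large and (304,259) as weight_small. The lookalikes are purple, turquoise and blue. The cradle sizes match their pieces. I'll start with weight_small.

```bash
cat > act.py <<'E'
import numpy as np,cv2
from cell import r
def Rz(a):
    c,s=np.cos(np.radians(a)),np.sin(np.radians(a));return np.array([[c,s,0],[s,-c,0],[0,0,-1.]])
def dj(q): return np.abs(np.array(q)-r.get_obs()['joint_pos']).max()
def best(xy,z,angs):
    o=[]
    for a in angs:
        q=r.ik([*xy,z],Rz(a))
        if q is not None:o.append((dj(q),a))
    return min(o)[1]
def snap(n,cam='top'):
    c=r.calibration(cam);p,d=r.read_camera(cam);cv2.imwrite(f'pics/{n}.png',p[:,:,::-1])
    np.savez(n+'.npz',p=p,d=d,**{k:np.array(v) for k,v in c.items()})
H=190;G=13
def pick(xy,angs,gap,open_,F):
    a=best(xy,H,angs);r.grip(open_);r.reach([*xy,H],Rz(a));r.servo_line([*xy,G+60],speed=200)
    hit=r.servo_line([*xy,G],speed=80,contact_N=15);o=r.get_obs();print('down hit',hit,o['ee_pos'],o['force'])
    r.grip(gap-12,F);print('gap',r.get_obs()['finger_gap'])
    r.servo_line([*xy,H],speed=150);o=r.get_obs();print('lift gap',o['finger_gap'],'a',a,'F',o['force'],'t',o['clock'])
    return a
def place(xy,angs,open_):
    a=best(xy,H,angs);r.reach([*xy,H],Rz(a));r.servo_line([*xy,G+6+14],speed=150);r.sleep(.2)
    print('pre gap',r.get_obs()['finger_gap'])
    hit=r.servo_line([*xy,G+6-3],speed=20,contact_N=6);o=r.get_obs();print('place hit',hit,o['ee_pos'],o['force'],'a',a)
    r.grip(open_);r.servo_line([*xy,H],speed=150);print('t',r.get_obs()['clock'])
def pm(a): return [a+k for k in(-360,-180,0,180)]
E
python3 - <<'E'
from act import *
pick([444.4,-81.5],pm(42),30,62,50)
snap('side1','side')
place([383.8,264.7],pm(42)+pm(0)+pm(90),50)
snap('top1');snap('wrist1','wrist')
E
```

```text
down hit False [444.86646979 -81.68808275  13.4366451 ] [-0.54464946 -1.328779    0.393672  ]
gap 28.751177020997893
lift gap 28.527552592437154 a -318 F [ 0.03533373  0.0931553  -1.99129267] t 6.075
pre gap 28.88363385095578
place hit True [383.6450007  264.63082779  19.71298857] [-0.43640529 -0.74447278  5.16174507] a -318
t 11.1333
```

```bash
python3 - <<'E'
from h import *
p,d,c=load('top1.npz');C=cloud(c,d)
s=C[255:320,115:180].reshape(-1,3)
for lo,hi in((44,56),(63,77)):
    q=s[(s[:,2]>lo)&(s[:,2]<hi)];print(len(q),q.mean(0) if len(q) else'' )
a=cv2.resize(p[240:340,90:230,::-1],(560,400));b=load('wrist1.npz')[0][:,:,::-1]
cv2.imwrite('pics/c1.png',cv2.resize(np.hstack([a,cv2.resize(b,(533,400))]),(800,293)))
E
```

```text
99 [385.86053616 260.52436171  50.70271824]
59 [385.3621491  263.57931168  69.33153642]
```

View pics/c1.png

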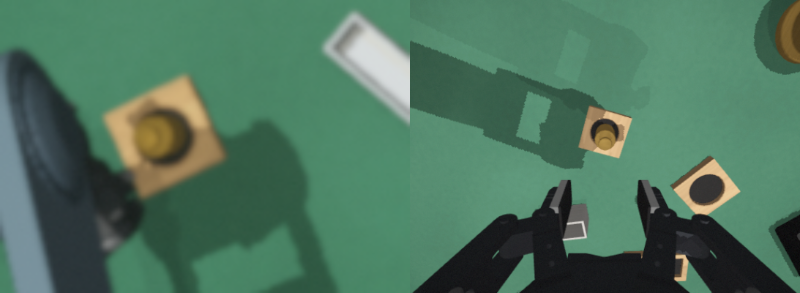

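The left crop shows weight_small standing in the small recess, about (155,135) in the crop. Its shoulder is at z≈50 and knob at z≈69, so it is seated. Next are the oblong cup and weight_large.

```bash
python3 - <<'E'
from act import *
a=pick([432.7,95.4],pm(140.3),34,60,40)
place([648.2,124.7],pm(134.8),52)
snap('top2')
pick([637.8,-117.3],pm(20),46,68,60)
place([583.3,307.5],pm(20)+pm(65)+pm(110)+pm(155),64)
snap('top3')
E
```

```text
down hit False [433.18181304  95.37098573  13.41332376] [-0.25020881  0.2240738   0.56791344]
gap 33.338624025811704
lift gap 33.62017346201963 a -39.69999999999999 F [-0.3596664  -0.68062508 -2.96411568] t 15.775
pre gap 33.53153286550624
place hit True [648.27797172 124.65417743  19.80960318] [0.94028141 0.0726858  4.02966771] a -45.19999999999999
t 20.3083
down hit False [ 638.26186838 -117.47542003   13.4482374 ] [ 0.11685127  0.38199655 -0.38086269]
gap 43.64948670795029
lift gap 44.04809021221994 a -340 F [ 0.24839877  0.58904219 -7.70106804] t 25.3167
pre gap 43.65418672265414
place hit True [583.0903046  307.46748525  20.1945412 ] [-1.7793627   0.19084198  7.10653016] a -340
t 30.5583
```

```bash
python3 - <<'E'
from act import *
s=pick([576.8,-336.7],pm(87.3),44,66,40)
b=-19.1+s
place([373.2,-277.2],[b-360,b-180,b,b+180,b+360],60)
r.reach([169.5,-627.5,231],Rz(best([169.5,-627.5],231,pm(85))))
snap('top4');snap('side4','side');print(r.get_obs()['clock'])
from h import *
p,d,c=load('top4.npz');C=cloud(c,d)
for n,(x,y) in dict(WS=(383.8,264.7),WL=(583.3,307.5),CO=(648.2,124.7),CQ=(373.2,-277.2)).items():
    s=C[np.hypot(C[...,0]-x,C[...,1]-y)<62]
    for lo,hi in((44,53),(53,60),(64,76)):
        q=s[(s[:,2]>lo)&(s[:,2]<hi)]
        if len(q)>15:
            b=cv2.minAreaRect(q[:,:2].astype(np.float32));print(n,lo,len(q),np.round(b[0],1),np.round(b[1],1),round(b[2],1),'zmed,sd',np.median(q[:,2]).round(1),q[:,2].std().round(1))
A=p[100:340,90:430,::-1];cv2.imwrite('pics/c4.png',cv2.resize(A,(800,565),interpolation=cv2.INTER_CUBIC))
E
```

```text
down hit False [ 577.16886016 -337.02032976   13.46707404] [-0.56878455  0.24019827  0.17118287]
gap 44.01160603814495
lift gap 43.16737126526793 a -92.7 F [-0.28456469 -0.09336388 -2.30590223] t 36.4167
pre gap 43.9940972305148
place hit True [ 373.09827244 -277.00299118   19.91600978] [-0.7674651   1.16365771  3.15986286] a -471.8
t 40.9167
42.525
WS 44 68 [385.1 263.5] [27.4 28.8] 59.4 zmed,sd 50.1 1.8
WS 53 31 [385.1 261.6] [25.1 22.8] 17.1 zmed,sd 54.4 1.4
WS 64 59 [385.3 263.8] [16.4 14.9] 89.1 zmed,sd 69.5 2.2
WL 44 208 [583.1 306.2] [45.6 44.8] 55.6 zmed,sd 50.5 1.8
WL 53 51 [585.1 305.8] [38.3 42.9] 13.1 zmed,sd 54.0 0.9
WL 64 100 [583.1 306.2] [22. 22.] 24.8 zmed,sd 69.6 2.2
CO 44 40 [645.  124.9] [89.  32.6] 45.3 zmed,sd 50.2 3.0
CO 53 152 [646.3 125.4] [90.6 33.9] 45.0 zmed,sd 56.0 1.6
CQ 44 47 [ 374.2 -275.7] [45.  44.1] 69.9 zmed,sd 49.6 2.6
CQ 53 115 [ 373.9 -275.5] [45.7 44.2] 69.5 zmed,sd 55.8 1.6
```

View pics/c4.png

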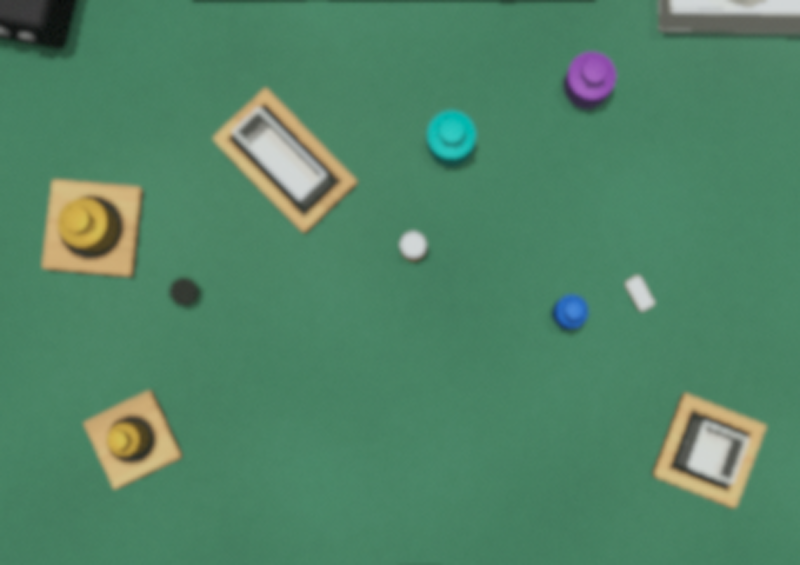

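View pics/side4.png

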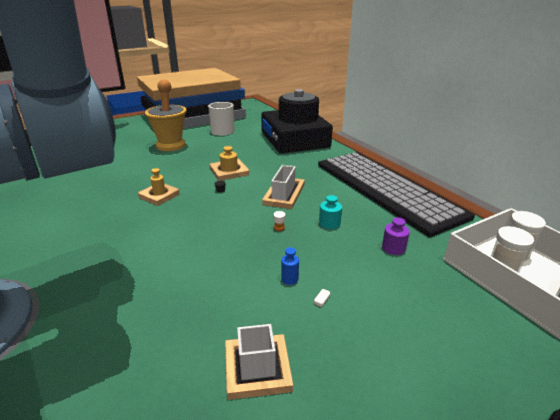

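All four pieces stand upright inside their recesses. In the side view, weight_large is at (229,160), weight_small at (157,183), the oblong cup at (284,183) and the square cup at (257,352). Rim and shoulder heights are about 56 and 50 mm, as expected on felt. The gripper is clear, so I'm handing in.

```bash
python3 - <<'E'
from cell import r
print(r.finish_job())
E
```

```text
the job is handed in; nothing more can be done
None
```

All four pieces are put away, each in its matching cradle and released, and I handed the job in at about 42.5 s of the 128 s allowed. Only the two brass weights and the two cups were handled; the blue, purple and turquoise lookalikes and the small loose items were left where they stood.

- **Seating:** in the final top and side views all four stand upright inside their recesses. The weights' shoulders are at z≈50 and the cups' rims at z≈56, as expected for pieces resting on the felt.
- **Centring:** each piece is within about 2.5 mm of its recess centre, against 8 mm of clearance. The cups' yaw is within about 1.5° of their cradles.
- **Discrepancy:** the gripper read 1–2 mm narrower than the diameters of the two weights. The readings held through lift and transport, and all four placings stopped on contact at the expected height. No check failed.

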